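# Make up the day kit and the evening kit on the dresser

## Task

Make up the day kit in the aluminium tray: the sunglasses case in the long compartment, and the watch on its holder and the glass roll-on bottle in the two small compartments, one in each, either way round. Make up the evening kit in the walnut tray: the ring cone in one compartment and the squat jar in the other, either way round. Everything must stand upright, flat on the floor of its compartment, and the walnut bowl, the brass bangle and the potted succulent stay where they are.

Things in the scene. Friction and masses are not known exactly. Their poses are not given: they have to be found in the camera images.
- alu_tray: Fixed aluminium tray, 173 (x) x 177 (y) mm. Origin: centre of its underside, z up. Floor top at 3 mm; lips and dividers 3 mm thick, tops at 7 mm (4 mm above the floor). Long compartment, 80 along x by 171 along y, centred at x +44, y 0 mm in its frame; two small ones, each 84 x 84, centred at x -41.5, y +43.5 and x -41.5, y -43.5 mm.
- walnut_tray: Fixed dark walnut tray, 90 (x) x 177 (y) mm. Origin: centre of its underside, z up. Floor top at 3 mm; lips and divider 3 mm thick, tops at 7 mm (4 mm above the floor). Two equal compartments, each 84 x 84 mm, centred at x 0, y +43.5 and x 0, y -43.5 mm in its frame.
- case_center (a point): Closed black plastic sunglasses case, 58 (x) x 150 (y) x 50 (z) mm block with rounded edges, about 0.13 kg, lying flat on the dresser, long side along its y; its clip-on lid stays shut. The point is its centre, 25 mm above its underside. Fits the long compartment with its long side along the tray's y.
- watch_center (a point): Stainless steel watch, face up, clasped round a rigid black plastic holder block: block 44 (x) x 62 (y) x 40 (z) mm, flat-bottomed, with the round 39 mm watch case on top, 52 mm high in all; the bracelet runs along y. About 0.19 kg. The point is at the middle, 26 mm above its underside. Grip the block across its 44 mm x width.
- rollon_center (a point): Upright clear glass roll-on bottle with a domed aluminium cap: body 34 mm diameter up to 58 mm, cap 29 mm diameter, 88 mm high in all, about 0.11 kg. The point is on its axis, 44 mm above its underside.
- cone_center (a point): White ceramic ring cone, upright: foot 48 mm diameter and 5 mm high, then a slim cone from 37 mm diameter at 8 mm height to 29 mm at 50 mm and 9 mm at the tip, 80 mm high in all, about 0.12 kg. The point is on its axis, 40 mm above its underside, where it is 31 mm thick.
- jar_center (a point): Squat amber glass jar with a flat aluminium lid, a cylinder 52 mm diameter and 50 mm high, upright, about 0.14 kg. The point is on its axis, 25 mm above its underside.
- bowl: Bystander: compact empty walnut bowl, 84 mm diameter, 38 mm high, loose. Origin at the centre of its underside. Leave it.
- bangle: Bystander: brass bangle lying flat, 68 mm diameter, 12 mm high, loose. Origin at the centre of its underside. Leave it.
- succulent: Bystander: small succulent in a square concrete pot 56 x 56 x 42 mm (50 mm high with the leaves), loose. Origin at the centre of its underside. Leave it.
Things that resemble listed ones, but are neither listed nor needed, are in the scene too. What is shaped like the part that bears rollon_center but green, pink or purple is not meant.

How it is judged:
At the end, for the whole second after the job is handed in: Case in the long aluminium bay, watch and bottle one in each small bay, cone and jar one in each walnut bay: each inside the lips, on the bay floor (height within 2.5 mm), upright within 0.05 rad, released, at rest; no bystander moved over 20 mm (x of case_center in the frame of alu_tray between 0.03 and 0.058 m and y of case_center in the frame of alu_tray between -0.013 and 0.013 m and z of case_center in the frame of alu_tray between 0.0255 and 0.0305 m and angle between case_center's own z axis and vertical below 0.05 rad and (((x of watch_center in the frame of alu_tray between -0.0625 and -0.0205 m and y of watch_center in the frame of alu_tray between 0.0225 and 0.0645 m and z of watch_center in the frame of alu_tray between 0.0265 and 0.0315 m and angle between watch_center's own z axis and vertical below 0.05 rad) and (x of rollon_center in the frame of alu_tray between -0.0685 and -0.0145 m and y of rollon_center in the frame of alu_tray between -0.0705 and -0.0165 m and z of rollon_center in the frame of alu_tray between 0.0445 and 0.0495 m and angle between rollon_center's own z axis and vertical below 0.05 rad)) or ((x of watch_center in the frame of alu_tray between -0.0625 and -0.0205 m and y of watch_center in the frame of alu_tray between -0.0645 and -0.0225 m and z of watch_center in the frame of alu_tray between 0.0265 and 0.0315 m and angle between watch_center's own z axis and vertical below 0.05 rad) and (x of rollon_center in the frame of alu_tray between -0.0685 and -0.0145 m and y of rollon_center in the frame of alu_tray between 0.0165 and 0.0705 m and z of rollon_center in the frame of alu_tray between 0.0445 and 0.0495 m and angle between rollon_center's own z axis and vertical below 0.05 rad))) and (((x of cone_center in the frame of walnut_tray between -0.022 and 0.022 m and y of cone_center in the frame of walnut_tray between 0.0215 and 0.0655 m and z of cone_center in the frame of walnut_tray between 0.0405 and 0.0455 m and angle between cone_center's own z axis and vertical below 0.05 rad) and (x of jar_center in the frame of walnut_tray between -0.018 and 0.018 m and y of jar_center in the frame of walnut_tray between -0.0615 and -0.0255 m and z of jar_center in the frame of walnut_tray between 0.0255 and 0.0305 m and angle between jar_center's own z axis and vertical below 0.05 rad)) or ((x of cone_center in the frame of walnut_tray between -0.022 and 0.022 m and y of cone_center in the frame of walnut_tray between -0.0655 and -0.0215 m and z of cone_center in the frame of walnut_tray between 0.0405 and 0.0455 m and angle between cone_center's own z axis and vertical below 0.05 rad) and (x of jar_center in the frame of walnut_tray between -0.018 and 0.018 m and y of jar_center in the frame of walnut_tray between 0.0255 and 0.0615 m and z of jar_center in the frame of walnut_tray between 0.0255 and 0.0305 m and angle between jar_center's own z axis and vertical below 0.05 rad))) and linear speed of each of case, watch, rollon, cone, jar below 0.02 m/s); the robot touches nothing.
It fails at once if the walnut bowl is pushed more than 20 mm from its place (distance of bowl from where it was at the start of the episode above 0.02 m).
It fails at once if the brass bangle is pushed more than 20 mm from its place (distance of bangle from where it was at the start of the episode above 0.02 m).
It fails at once if the potted succulent is pushed more than 20 mm from its place (distance of succulent from where it was at the start of the episode above 0.02 m).
It also fails if it takes over 122 s, if anything falls off the work surface, if the arm or the gripper's body presses on something with over 40 N, if the wrist force passes 120 N, or if a joint passes its speed limit or range.

## Robot

A 6-joint arm with a two-finger parallel gripper is mounted at the origin on the work surface. World frame = base frame: x ahead of the robot, y to its left, z up, the work surface at z = 0. Lengths are in m, angles in rad, forces in N, time in s.
With the tool pointing down it reaches from about 0.4 to 0.825 m from the base axis. Payload 7 kg.
Tool frame: the origin (TCP) lies on the centre line of the jaws, within the pads' length; the fingertips stand arm.tip_reach ahead of it and the grasp point (between the pads) lies 5 mm behind it (arm.tip_reach is the distance from the TCP to the fingertips, in m); z points along the fingers, y is the line along which they close (so a half turn about z gives the same grasp; the last joint's range is limited). The gripper opens to 88 mm and grips with 3 to 60 N. Pads are 19 mm wide; open, the fingers measure 130 mm over their backs; the gripper's body (78 mm by 193 mm) begins 47 mm behind the grasp point.
Start: joints at [1.579, 0.359, 0.012, 0, -1.224, -0.288], TCP at [0.186, 0.649, 0.241] pointing down, gripper open.
Joint ranges: [-3.07, 3.07], [-1.43, 2.12], [-1.02, 1.25], [-3.03, 1.67], [-3.05, -0], [-3.03, 3.03]. Speed limits (rad/s): [2.39, 2.39, 3.01, 3.14, 3.14, 3.14].

## Interface

Orientations are given as [roll, pitch, yaw] about the fixed x, y, z axes, in that order (R = Rz(yaw) Ry(pitch) Rx(roll)).
In Python, from station import status, optics, order, arm gives the robot as it stands. The module is installed in compiled form; this text tells all that it offers.
- The arm moves only by the shell command python3 -m jog 'ROWS' [FORCE]. ROWS is JSON, a list of rows, each a list of 3 entries, a list of its own where there are three numbers: the gripper command: -1 is shut, 1 is fully open, values between are in proportion, then the shift along the tool's x, y, z in mm, then the turn about the tool's z in rad. A call has 1 to 20 rows; each row is the pose to reach, as a shift and turn from the pose commanded when the call began, along the tool's axes at that moment; what a row does not reach only later rows make up. A row lasts 1/8 s, in which the tool goes at most 62.5 mm and 10.7 degrees, less where a joint would pass 70% of its speed; a pose out of reach is approached as far as the arm can. A call with a gripper value outside its range is refused whole. The fingers move at their own pace and stop on an object; FORCE is the grip in N (left out, the last holds). Time passes only in rows, so rows that repeat a pose let the fingers close. It gives the time, the measured TCP pose, the force, the opening and the grip force at its end, in the units of the state.
- status.get_state(): the state, without advancing time (a new reading comes with each control period).
- optics.grab_frame(name): name is "side" or "top" or "wrist"; returns a dict with "color" (480x640x3 uint8, red, green, blue), "mtx" (3x3 intrinsics, pixels), "k1" (the pictures are not rectified: a ray, as slopes to the right and down, at radius r is drawn at 1 + k1 r^2 times it, then the intrinsics apply), "cam_to_world" (4x4, takes a point from camera to world coordinates). Camera axes: x right, y down, z forward; pixel columns grow to the right and rows downward; lengths in m; the calibration is good to about 2 mm. A picture is of the moment at which its call begins. There is no depth.
- order.job_done(): hands the job in; it is judged then, once.
The state is a dict: "t": time; "q": joint angles; "qd": joint speeds; "joint_efforts": joint torques, N m; "eef_pos": TCP position; "ee_rot": TCP orientation; "force": force on the tool from outside, world axes, zero at the start; "moment": the same for the moment, N m; "width": finger opening in m; "gripper_force": force on a finger pad.
Only numpy, scipy, OpenCV 4.12 (cv2) and the standard library are available. Lean on these libraries where they do the work, as an engineer would, in place of code of your own. Each camera call takes 0.05 s, during which the arm holds its last target. There are 200 camera calls.

## Working session

There is one attempt and no reset: what is moved stays moved. The work goes in short steps, Python scripts to look and compute and a shell command to move; the robot and the scene stay as the last step left them, time stands still between calls to the robot, and variables do not carry over. Pictures are saved under pics/ and viewed, at most 14 in all, crops included, and the job is handed in when it is done.

```bash
mkdir -p pics
python3 - <<'E'
from station import status, optics, order, arm
import cv2
print(status.get_state(), arm.tip_reach)
for n in("top","side"):
    f=optics.grab_frame(n); print(n,f["mtx"],f["k1"],f["cam_to_world"])
    cv2.imwrite(f"pics/{n}0.png",f["color"][:,:,::-1])
E
```

```text
{'t': 0.0, 'q': array([ 1.57907258e+00,  3.59413269e-01,  1.10704439e-02, -3.33120883e-04,
       -1.22409387e+00, -2.88065611e-01]), 'qd': array([-0.00250094,  0.00013453, -0.00072653,  0.00068339,  0.00067162,
       -0.00101874]), 'joint_efforts': array([-6.83139187e-04, -5.82720852e+01,  2.93073517e+01,  6.99724406e+00,
        7.07796498e-03, -1.50551791e-04]), 'eef_pos': array([0.18632689, 0.64829913, 0.23961371]), 'ee_rot': array([ 3.13993090e+00, -1.65818760e-04, -2.79902668e-01]), 'force': array([-0.52729979,  0.38356813,  0.00188797]), 'moment': array([-0.03803208, -0.02360501,  0.02010049]), 'gripper_force': 0.0, 'width': 0.08759221579506168} 0.014
top [[460.98157589   0.         322.89449212]
 [  0.         460.98157589 233.75092911]
 [  0.           0.           1.        ]] -0.022095383633791352 [[ 0.01356429 -0.99026846  0.13850774  0.38517865]
 [-0.99987846 -0.01236828  0.00949206 -0.01975995]
 [-0.00768658 -0.13861966 -0.99031586  0.91773477]
 [ 0.          0.          0.          1.        ]]
side [[505.56281767   0.         321.04091266]
 [  0.         505.56281767 243.47014665]
 [  0.           0.           1.        ]] 0.035897104711044014 [[-0.96194078 -0.16306997  0.21926721  0.30280042]
 [-0.27300353  0.53889465 -0.79690754  0.70094547]
 [ 0.01178976 -0.82643859 -0.56290342  0.54881235]
 [ 0.          0.          0.          1.        ]]
```

View pics/top0.png

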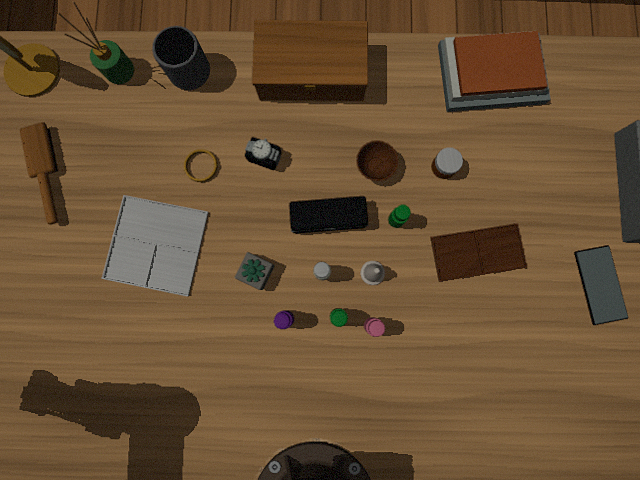

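View pics/side0.png

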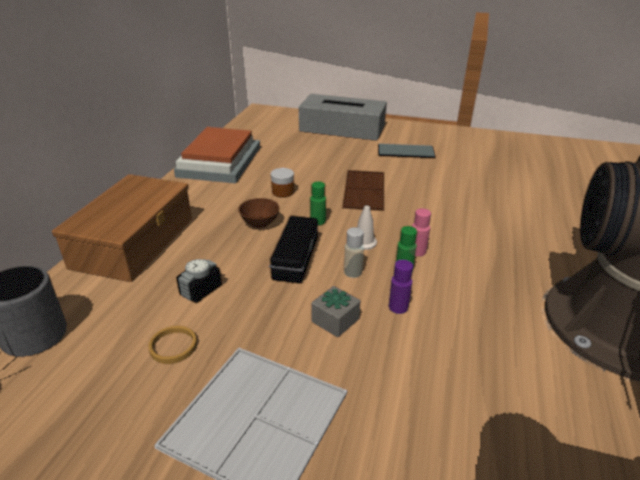

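The top view shows the aluminium tray at (155,246) with its long bay on the far side, and the walnut tray at (478,252). The case is at (329,215), the watch at (264,152), the roll-on at (322,271), the cone at (372,272) and the jar at (448,163). The succulent at (255,270), bangle at (201,166) and bowl at (378,161) stay put. The side view agrees: the roll-on is the clear bottle at (354,250).

```bash
cat > h.py <<'E'
import numpy as np, cv2
from station import status, optics
def ray(f,px,z):
    k=f["k1"];K=f["mtx"];d=np.array([(px[0]-K[0,2])/K[0,0],(px[1]-K[1,2])/K[1,1]]);u=d.copy()
    for _ in range(20): u=d/(1+k*(u@u))
    T=f["cam_to_world"];v=T[:3,:3]@[u[0],u[1],1];o=T[:3,3]
    return o+v*(z-o[2])/v[2]
def proj(f,p):
    T=f["cam_to_world"];c=T[:3,:3].T@(np.array(p)-T[:3,3]);u=c[:2]/c[2];u=u*(1+f["k1"]*(u@u))
    return f["mtx"][:2,:2]@u+f["mtx"][:2,2]
def rect(f,cnt,z):
    P=np.array([ray(f,p,z)[:2] for p in cnt.reshape(-1,2)],np.float32)*1000
    (c,s,_),b=cv2.minAreaRect(P),None
    b=cv2.boxPoints(cv2.minAreaRect(P)); e=b[1]-b[0]; e2=b[2]-b[1]
    L=e if np.hypot(*e)>np.hypot(*e2) else e2
    a=np.arctan2(L[1],L[0]); a=(a+np.pi/2)%np.pi-np.pi/2 if False else a%np.pi
    return np.round(c,1),np.round(sorted(s),1),round(float(a),3) # centre mm, sizes, yaw of long side in [0,pi)
def big(m,box=None):
    if box:
        q=np.zeros_like(m);x0,y0,x1,y1=box;q[y0:y1,x0:x1]=m[y0:y1,x0:x1];m=q
    c,_=cv2.findContours(m,cv2.RETR_EXTERNAL,cv2.CHAIN_APPROX_NONE)
    return max(c,key=cv2.contourArea)
def go(x,y,z,yaw=None):  # mm -> shift in tool axes mm, turn
    s=status.get_state();r=s["ee_rot"];from_=s["eef_pos"]*1000
    from scipy.spatial.transform import Rotation as R
    d=R.from_euler("xyz",r).as_matrix().T@(np.array([x,y,z])-from_)
    t=0 if yaw is None else (-(yaw-r[2])+np.pi/2)%np.pi-np.pi/2
    print("shift",np.round(d,1),"turn",round(t,3),"rows>=",max(np.linalg.norm(d)/62.5,abs(t)/.186).round(1), "yaw now",round(r[2],3),"pos",from_.round(1))
E
python3 - <<'E'
from h import *
f=optics.grab_frame("top");im=f["color"];hsv=cv2.cvtColor(im,cv2.COLOR_RGB2HSV)
g=hsv[:,:,2]; s=hsv[:,:,1]
white=((s<60)&(g>90)).astype(np.uint8)*255
print("alu",rect(f,big(white,(95,190,215,300)),.005))
dk=(g<70).astype(np.uint8)*255
print("wal",rect(f,big(((g<95)*255).astype(np.uint8),(425,220,530,285)),.006))
print("case",rect(f,big(((g<45)*255).astype(np.uint8),(280,190,372,238)),.04))
print("watchdark",rect(f,big(((g<45)*255).astype(np.uint8),(235,130,290,175)),.03))
for n,b,z in(("jar",(430,145,465,180),.05),("roll",(310,258,333,282),.086),("cone",(358,258,388,288),.003),("watch",(247,138,272,162),.052)):
    c=big(((s<70)&(g>80)).astype(np.uint8)*255,b);(u,v),r=cv2.minEnclosingCircle(c)
    print(n,(u,v),r,ray(f,(u,v),z).round(4))
for n,p,z in(("bowl",(378,161),.038),("bangle",(201,166),.006),("succ",(255,270),.042),("green2",(401,214),.088),("green",(339,317),.088),("purple",(284,320),.088)): print(n,ray(f,p,z).round(3))
v=cv2.resize(im[120:300,230:390],(800,900//1),interpolation=3)
w=np.hstack([cv2.resize(im[130:180,235:295],(360,300),interpolation=3),cv2.resize(im[130:190,430:480],(250,300),interpolation=3)])
w2=np.hstack([cv2.resize(im[250:300,300:402],(610,300),interpolation=3)]);w=w
cv2.imwrite("pics/crop1.png",np.vstack([w,w2])[:,:,::-1])
E
```

```text
alu (array([487.3, 326.3]), array([174. , 178.8]), 1.387)
wal (array([ 480.1, -320. ]), array([ 92.3, 180.6]), 1.74)
case (array([545.6, -21.5]), array([ 63.1, 149.6]), 1.664)
watchdark (array([669.8, 109.8]), array([49.6, 69.2]), 1.238)
jar (448.6666564941406, 160.0) 13.666776657104492 [ 0.6544 -0.254   0.05  ]
roll (321.0185241699219, 270.3518371582031) 8.880675315856934 [ 0.4349 -0.0093  0.086 ]
cone (372.0, 272.5454406738281) 12.13296127319336 [ 0.4368 -0.1092  0.003 ]
watch (258.08905029296875, 147.36300659179688) 11.928071022033691 [0.6749 0.1173 0.052 ]
bowl [ 0.654 -0.118  0.038]
bangle [0.65  0.24  0.006]
succ [0.436 0.117 0.042]
green2 [ 0.539 -0.154  0.088]
green [ 0.353 -0.042  0.088]
purple [0.346 0.055 0.088]
```

View pics/crop1.png

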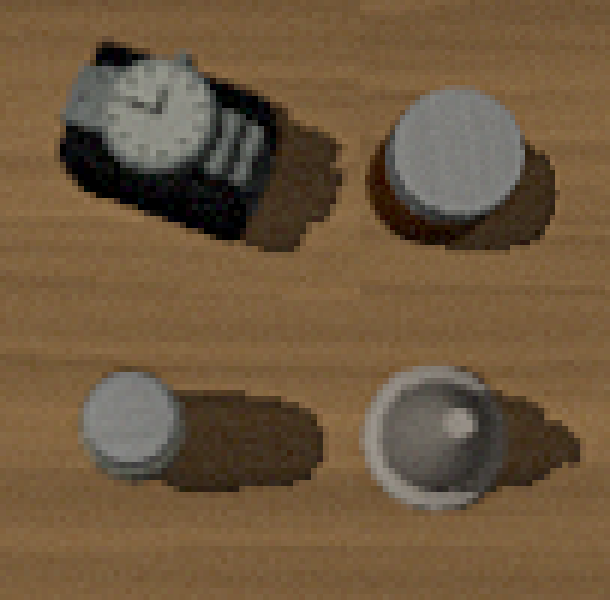

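The crop confirms that all five targets are upright. The measured sizes match (alu 174x179, walnut 92x181, case about 60x150), so the roll-on goes first.

```bash
python3 -c "
from h import *
go(380,350,260,0);go(435,-9,230,0)"
```

```text
shift [268.6 233.3 -19.8] turn -0.28 rows>= 5.7 yaw now -0.28 pos [186.3 648.4 239.8]
shift [420.6 563.1  10.6] turn -0.28 rows>= 11.2 yaw now -0.28 pos [186.3 648.4 239.8]
```

```bash
python3 -m jog '[[1,[269,233,-20],-0.28],[1,[269,233,-20],-0.28],[1,[269,233,-20],-0.28],[1,[269,233,-20],-0.28],[1,[269,233,-20],-0.28],[1,[269,233,-20],-0.28],[1,[421,563,10],-0.28],[1,[421,563,10],-0.28],[1,[421,563,10],-0.28],[1,[421,563,10],-0.28],[1,[421,563,10],-0.28],[1,[421,563,10],-0.28],[1,[421,563,10],-0.28],[1,[421,563,10],-0.28],[1,[421,563,10],-0.28],[1,[421,563,10],-0.28]]'
python3 - <<'E'
from h import *
f=optics.grab_frame("wrist");cv2.imwrite("pics/w1.png",f["color"][:,:,::-1])
print(f["cam_to_world"].round(3),f["mtx"][0,0])
print(proj(f,(.435,-.0093,.088)),proj(f,(.4368,-.1092,.08)))
E
```

```text
t: 2.15
eef_pos: [0.4356, -0.0076, 0.2307]
ee_rot: [-3.141, -0.0, 0.002]
force: [-0.6, 0.1, 0.2]
width: 0.0879
gripper_force: 0.0
[[ 0.004 -0.965 -0.26   0.505]
 [-1.    -0.004 -0.    -0.007]
 [-0.001  0.26  -0.965  0.374]
 [ 0.     0.     0.     1.   ]] 331.83269994364673
[326.35080759 234.98360573] [435.74588908 231.44176378]
```

View pics/w1.png

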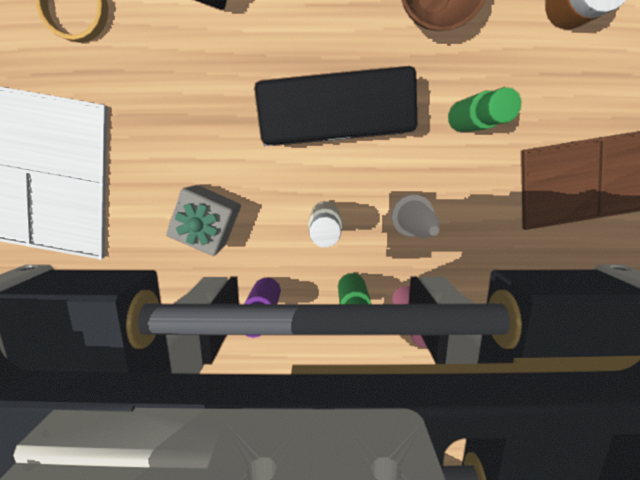

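The wrist view puts the roll-on cap at (325,231), against a prediction of (326,235), and the cone tip exactly at its predicted (436,231). The estimates are good, so I'll descend and grip.

```bash
python3 -m jog '[[1,[1,1,130],0],[1,[1,1,130],0],[1,[1,1,160],0],[1,[1,1,190],0],[1,[1,1,190],0],[1,[1,1,190],0],[-1,[1,1,190],0],[-1,[1,1,190],0],[-1,[1,1,190],0],[-1,[1,1,190],0],[-1,[1,1,190],0],[-1,[1,1,160],0],[-1,[1,1,100],0],[-1,[1,1,60],0],[-1,[1,1,60],0],[-1,[1,1,60],0]]' 20
python3 - <<'E'
from h import *
f=optics.grab_frame("wrist");im=f["color"];hsv=cv2.cvtColor(im,cv2.COLOR_RGB2HSV)
cv2.imwrite("pics/w2.png",im[:,:,::-1])
go(438.5,291,170,-.184);go(454.5,376.7,170,-.184)
E
```

```text
t: 4.2
eef_pos: [0.4358, -0.0098, 0.1698]
ee_rot: [-3.141, 0.001, -0.0]
force: [-0.2, -0.1, -1.3]
width: 0.0326
gripper_force: 20.0
shift [   2.8 -300.9   -0.8] turn 0.184 rows>= 4.8 yaw now -0.0 pos [435.6  -9.9 169.4]
shift [  18.8 -386.6   -0.9] turn 0.184 rows>= 6.2 yaw now -0.0 pos [435.6  -9.9 169.4]
```

View pics/w2.png

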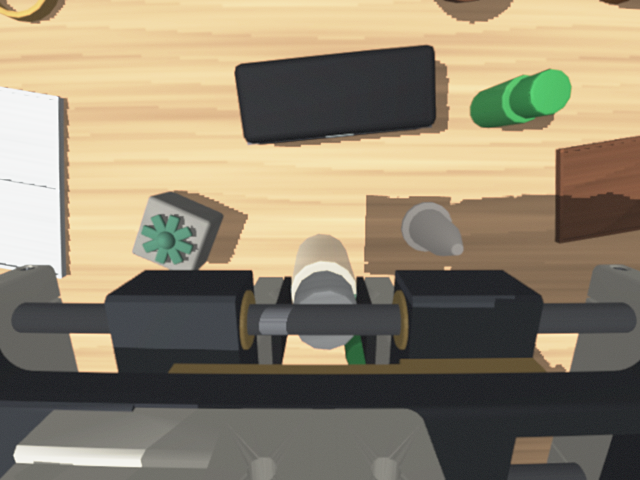

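The bottle is held and upright, at 32.6 mm width. I'll carry it over the aluminium tray and check the tray from close by.

```bash
python3 -m jog '[[-1,[11,-403,0],0.184],[-1,[11,-403,0],0.184],[-1,[11,-403,0],0.184],[-1,[11,-403,0],0.184],[-1,[11,-403,0],0.184],[-1,[11,-403,0],0.184],[-1,[11,-403,0],0.184],[-1,[11,-403,0],0.184],[-1,[11,-403,0],0.184],[-1,[11,-403,0],0.184],[-1,[11,-403,0],0.184]]'
python3 - <<'E'
from h import *
f=optics.grab_frame("wrist");im=f["color"].copy();
c,s=np.cos(-.184),np.sin(-.184)
def A(x,y,z): return (.4873+(c*x-s*y)/1000,.3263+(s*x+c*y)/1000,z)
for x,y in((86.5,88.5),(86.5,-88.5),(-86.5,-88.5),(2.5,0),(2.5,88.5),(2.5,-88.5)):
    p=proj(f,A(x,y,.007)); cv2.circle(im,tuple(int(v) for v in p),3,(255,0,0),1)
cv2.imwrite("pics/w3.png",im[:,:,::-1]); print(A(-52,58,0)); go(447,393,43,-.184)
E
```

```text
t: 5.62
eef_pos: [0.4476, 0.3925, 0.1707]
ee_rot: [-3.142, -0.0, -0.185]
force: [0.1, 0.5, -0.6]
width: 0.0325
gripper_force: 20.0
(np.float64(0.44678965862256165), np.float64(0.3928350452129057), 0)
shift [ -0.7  -0.2 127.8] turn -0.001 rows>= 2.0 yaw now -0.185 pos [447.7 392.7 170.8]
```

View pics/w3.png

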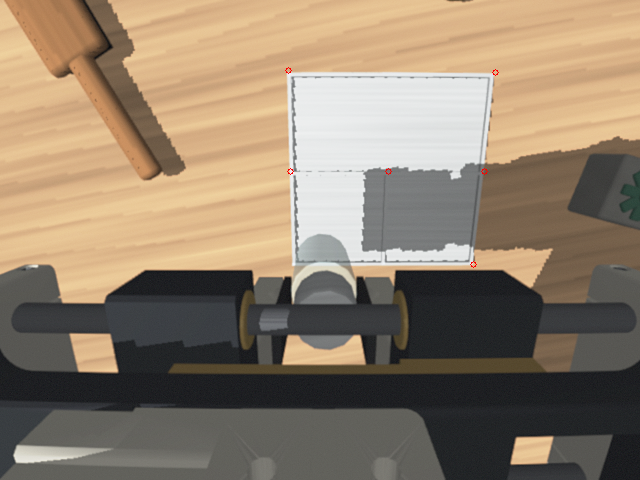

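The tray's corners in the picture agree with my estimate to about 3 px (2.5 mm), so I'll set the bottle down.

```bash
python3 -m jog '[[-1,[-2,0,60],0],[-1,[-2,0,110],0],[-1,[-2,0,122],0],[-1,[-2,0,127],0],[-1,[-2,0,127],0],[-1,[-2,0,127],0],[0,[-2,0,127],0],[0,[-2,0,127],0],[0,[-2,0,127],0],[0,[-2,0,90],0],[0,[-2,0,40],0],[0,[-2,0,10],0],[0,[-2,0,10],0]]'
python3 -c "
from h import *
go(437,-109,170,0)"
```

```text
t: 7.3
eef_pos: [0.4464, 0.3949, 0.1632]
ee_rot: [-3.137, -0.002, -0.183]
force: [-0.9, 0.1, 0.2]
width: 0.0437
gripper_force: 0.0
shift [ 82.7 497.2  -8.8] turn -0.183 rows>= 8.1 yaw now -0.183 pos [446.4 394.9 163.2]
```

```bash
python3 -m jog '[[0.5,[83,497,-9],-0.183],[0.5,[83,497,-9],-0.183],[0.5,[83,497,-9],-0.183],[0.5,[83,497,-9],-0.183],[0.5,[83,497,-9],-0.183],[0.5,[83,497,-9],-0.183],[0.5,[83,497,-9],-0.183],[0.5,[83,497,-9],-0.183],[0.5,[83,497,-9],-0.183],[0.5,[83,497,-9],-0.183],[0.5,[83,497,-9],-0.183],[0.5,[83,497,-9],-0.183],[0.5,[83,497,-9],-0.183]]'
python3 - <<'E'
from h import *
go(437,-109,40,0)
f=optics.grab_frame("wrist");im=f["color"].copy();print(proj(f,(.437,-.109,.08)))
cv2.imwrite("pics/w4.png",im[:,:,::-1])
f=optics.grab_frame("top");hsv=cv2.cvtColor(f["color"],cv2.COLOR_RGB2HSV)
E
```

```text
t: 8.93
eef_pos: [0.4365, -0.1092, 0.1696]
ee_rot: [-3.142, -0.0, 0.001]
force: [0.4, 0.3, -0.1]
width: 0.0657
gripper_force: 0.0
shift [  0.5  -0.2 129.6] turn 0.001 rows>= 2.1 yaw now 0.001 pos [ 436.5 -109.2  169.6]
[324.33482388 250.76909806]
```

View pics/w4.png

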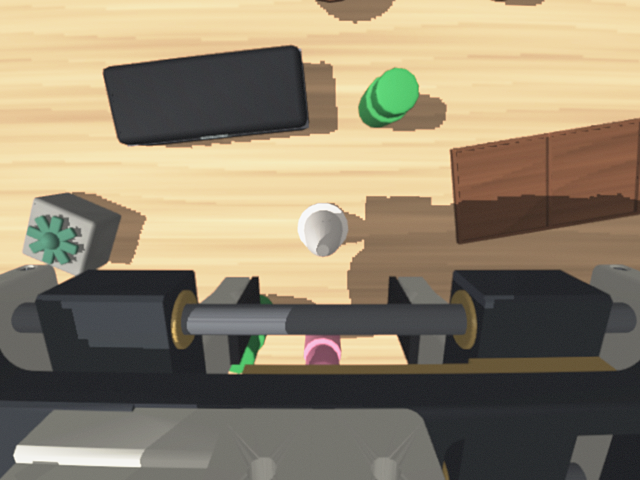

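The cone tip is at (322,249), against a predicted (324,251), so I'll grip it and carry it to the walnut tray.

```bash
python3 -m jog '[[0.5,[1,0,60],0],[0.5,[1,0,110],0],[0.5,[1,0,130],0],[0.5,[1,0,130],0],[0.5,[1,0,130],0],[-1,[1,0,130],0],[-1,[1,0,130],0],[-1,[1,0,130],0],[-1,[1,0,130],0],[-1,[1,0,130],0],[-1,[1,0,100],0],[-1,[1,0,50],0],[-1,[1,0,10],0],[-1,[1,0,10],0],[-1,[1,0,10],0]]' 20
python3 - <<'E'
from h import *
f=optics.grab_frame("top");hsv=cv2.cvtColor(f["color"],cv2.COLOR_RGB2HSV)
go(488.5,-369.3,160,.169)
E
```

```text
t: 10.9
eef_pos: [0.4366, -0.11, 0.1588]
ee_rot: [-3.141, 0.001, -0.001]
force: [0.1, 0.0, -1.8]
width: 0.0318
gripper_force: 19.8
shift [ 52.5 259.1  -1.7] turn -0.17 rows>= 4.2 yaw now -0.001 pos [ 436.3 -110.1  158.4]
```

```bash
python3 -m jog '[[-1,[52,259,0],-0.17],[-1,[52,259,0],-0.17],[-1,[52,259,0],-0.17],[-1,[52,259,0],-0.17],[-1,[52,259,0],-0.17],[-1,[52,259,0],-0.17],[-1,[52,259,0],-0.17],[-1,[52,259,0],-0.17],[-1,[52,259,0],-0.17]]'
python3 - <<'E'
from h import *
go(488.5,-369.3,43,.169)
f=optics.grab_frame("wrist");im=f["color"].copy()
c,s=np.cos(.169),np.sin(.169)
for x,y in((45,88.5),(45,-88.5),(-45,88.5),(45,0),(-45,0)):
    p=proj(f,(.4801+(c*x-s*y)/1000,-.32+(s*x+c*y)/1000,.007)); cv2.circle(im,tuple(int(v) for v in p),3,(0,255,0),1)
cv2.imwrite("pics/w5.png",im[:,:,::-1])
E
```

```text
t: 12.08
eef_pos: [0.4892, -0.3683, 0.1598]
ee_rot: [3.142, -0.0, 0.17]
force: [-0.4, 0.3, -1.1]
width: 0.0317
gripper_force: 19.8
shift [ -0.9   0.8 116.8] turn 0.001 rows>= 1.9 yaw now 0.17 pos [ 489.2 -368.3  159.8]
```

View pics/w5.png

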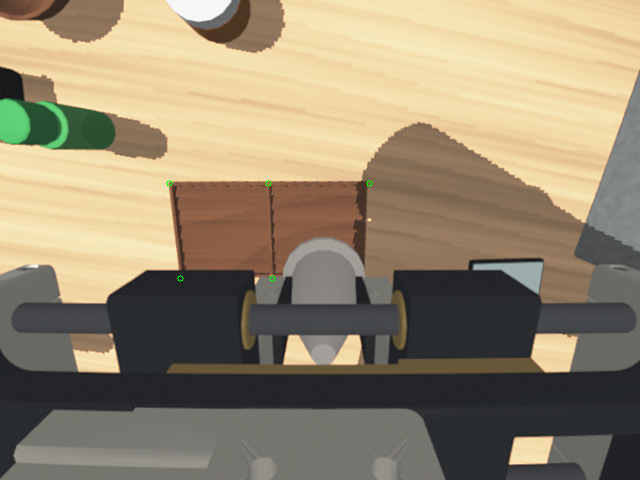

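The walnut tray's corners match, so I'll set the cone down, back off and move above the jar.

```bash
python3 -m jog '[[-1,[-1,0,60],0],[-1,[-1,0,100],0],[-1,[-1,0,111],0],[-1,[-1,0,116],0],[-1,[-1,0,116],0],[-1,[-1,0,116],0],[0,[-1,0,116],0],[0,[-1,0,116],0],[0,[-1,0,116],0],[0,[-1,0,80],0],[0,[-1,0,30],0],[0,[-1,0,0],0],[0,[-1,0,0],0]]'
python3 -c "
from h import *
go(640,-254,180,.169)"
```

```text
t: 13.75
eef_pos: [0.4896, -0.37, 0.1628]
ee_rot: [3.138, -0.005, 0.17]
force: [0.5, -0.1, -0.9]
width: 0.0437
gripper_force: 0.0
shift [167.9 -88.9 -16.8] turn 0.001 rows>= 3.1 yaw now 0.17 pos [ 489.6 -370.   162.8]
```

```bash
python3 -m jog '[[1,[168,-89,-17],0],[1,[168,-89,-17],0],[1,[168,-89,-17],0],[1,[168,-89,-17],0.3],[1,[168,-89,-17],1.57],[1,[168,-89,-17],1.57],[1,[168,-89,-17],1.57],[1,[168,-89,-17],1.57],[1,[168,-89,-17],1.57],[1,[168,-89,-17],1.57],[1,[168,-89,-17],1.57],[1,[168,-89,-17],1.57],[1,[168,-89,-17],1.57],[1,[168,-89,-17],1.57],[1,[168,-89,-17],1.57]]'
python3 - <<'E'
from h import *
f=optics.grab_frame("wrist");im=f["color"];hsv=cv2.cvtColor(im,cv2.COLOR_RGB2HSV)
p=proj(f,(.6544,-.254,.05));print(p)
c=big(((hsv[:,:,1]<60)&(hsv[:,:,2]>120)).astype(np.uint8)*255,tuple(int(max(v,0)) for v in(p[0]-60,p[1]-60,p[0]+60,p[1]+60)))
P=np.array([ray(f,q,.05)[:2] for q in c.reshape(-1,2)],np.float32)*1000;print(cv2.minEnclosingCircle(P))
cv2.imwrite("pics/w6.png",im[:,:,::-1]); go(654,-254,35)
print(status.get_state()["q"])
E
```

```text
t: 15.62
eef_pos: [0.6386, -0.2532, 0.1763]
ee_rot: [3.141, 0.0, -1.4]
force: [-0.4, 0.3, -0.0]
width: 0.0878
gripper_force: 0.0
[304.78219239 233.99264437]
((655.6154174804688, -253.2682647705078), 25.899049758911133)
shift [  3.4 -15.  141.4] turn 0 rows>= 2.3 yaw now -1.4 pos [ 638.7 -253.2  176.4]
[-9.45755334e-02  4.20016308e-01 -4.44746505e-02 -2.32324114e-05
 -1.10653127e+00  2.65316440e-01]
```

View pics/w6.png

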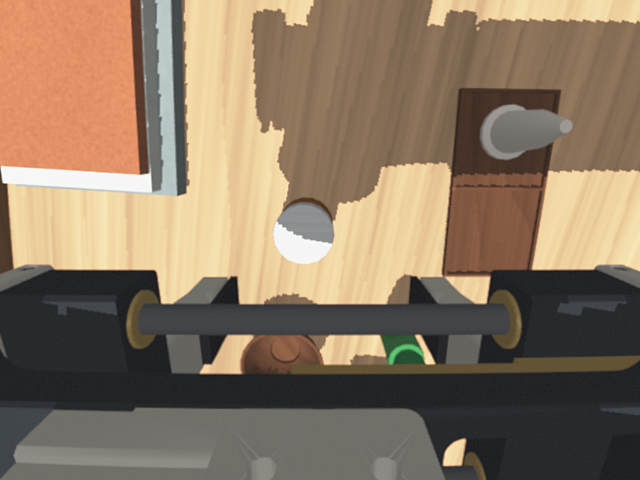

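The jar lid measures r = 25.9 mm at (655.6, -253.3), as it should, and the cone stands in its bay. I'll grip the jar.

```bash
python3 -m jog '[[1,[3,-17,50],0],[1,[3,-17,100],0],[1,[3,-17,125],0],[1,[3,-17,143],0],[1,[3,-17,143],0],[1,[3,-17,143],0],[-1,[3,-17,143],0],[-1,[3,-17,143],0],[-1,[3,-17,143],0],[-1,[3,-17,143],0],[-1,[3,-17,110],0],[-1,[3,-17,60],0],[-1,[3,-17,20],0],[-1,[3,-17,20],0],[-1,[3,-17,20],0]]' 20
python3 -c "
from h import *
go(473.5,-276,150,-1.402)"
```

```text
t: 17.55
eef_pos: [0.6553, -0.2531, 0.1558]
ee_rot: [3.141, 0.001, -1.401]
force: [0.0, 0.2, -2.5]
width: 0.0517
gripper_force: 20.0
shift [ -8.1 183.1   5.9] turn 0.001 rows>= 2.9 yaw now -1.401 pos [ 655.3 -253.1  155.8]
```

```bash
python3 -m jog '[[-1,[-8,183,6],0],[-1,[-8,183,6],0],[-1,[-8,183,6],0],[-1,[-8,183,6],0],[-1,[-8,183,6],0],[-1,[-8,183,6],0],[-1,[-8,183,60],0],[-1,[-8,183,100],0],[-1,[-8,183,114],0],[-1,[-8,183,119],0],[-1,[-8,183,119],0],[-1,[-8,183,119],0],[0.6,[-8,183,119],0],[0.6,[-8,183,119],0],[0.6,[-8,183,119],0],[0.6,[-8,183,80],0],[0.6,[-8,183,30],0],[0.6,[-8,183,0],0],[0.6,[-8,183,0],0]]'
python3 -c "
from h import *
go(655,105,180,-.33)"
```

```text
t: 19.92
eef_pos: [0.4758, -0.2769, 0.1595]
ee_rot: [-3.137, -0.002, -1.4]
force: [0.7, 0.3, -0.8]
width: 0.07
gripper_force: 0.0
shift [-345.9 -241.4  -20.1] turn -1.07 rows>= 6.8 yaw now -1.4 pos [ 475.8 -276.9  159.5]
```

```bash
python3 -m jog '[[1,[-344,-238,-20],0],[1,[-344,-238,-20],0],[1,[-344,-238,-20],0],[1,[-344,-238,-20],0],[1,[-344,-238,-20],0.5],[1,[-344,-238,-20],0.5],[1,[-344,-238,-20],0.5],[1,[-344,-238,-20],0.5],[1,[-344,-238,-20],0.5],[1,[-344,-238,-20],0.5],[1,[-344,-238,-20],0.5],[1,[-344,-238,-20],0.5],[1,[-344,-238,-20],0.5],[1,[-344,-238,-20],0.5]]'
python3 - <<'E'
from h import *
f=optics.grab_frame("wrist");im=f["color"].copy();hsv=cv2.cvtColor(im,cv2.COLOR_RGB2HSV)
p=proj(f,(.67,.11,.04));print(p,proj(f,(.675,.117,.052)))
b=tuple(int(max(v,0)) for v in(p[0]-65,p[1]-65,p[0]+65,min(p[1]+65,265)))
c=big(((hsv[:,:,2]<60)*255).astype(np.uint8),b);print(rect(f,c,.04),rect(f,c,.0))
c2=big(((hsv[:,:,2]>150)&(hsv[:,:,1]<50)).astype(np.uint8)*255,b)
(u,v),r=cv2.minEnclosingCircle(c2);print((u,v),r,ray(f,(u,v),.052))
cv2.imwrite("pics/w7.png",im[:,:,::-1]); go(672,111,28)
t=optics.grab_frame("top")
for q in((255,98),(367,99)):print("boxfoot",ray(t,q,0).round(3))
E
```

```text
t: 21.68
eef_pos: [0.6506, 0.1028, 0.1767]
ee_rot: [-3.141, 0.0, -1.901]
force: [0.7, -0.5, 0.2]
width: 0.0875
gripper_force: 0.0
[304.54180809 249.65121052] [301.00707823 262.91978826]
(array([653. , 106.5]), array([ 9.6, 44.2]), 1.245) (array([656.6, 116.4]), array([10.9, 50.5]), 1.245)
(300.25, 259.0) 24.270708084106445 [0.67441868 0.11349623 0.052     ]
shift [-14.7 -17.6 148.6] turn 0 rows>= 2.4 yaw now -1.901 pos [650.6 102.8 176.6]
boxfoot [0.8   0.136 0.   ]
boxfoot [ 0.8 -0.1  0. ]
```

View pics/w7.png

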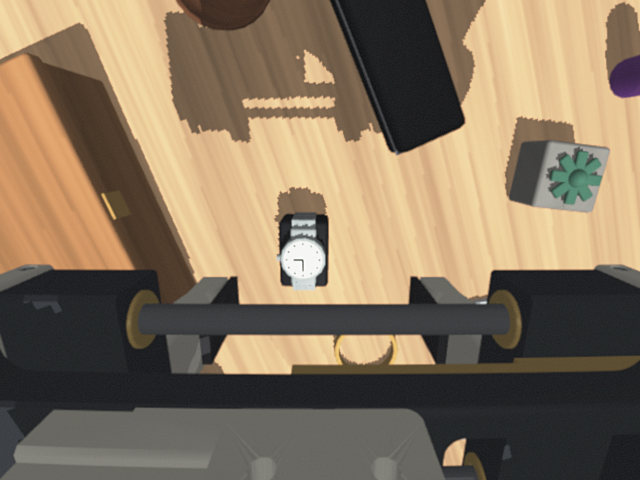

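The block spans pixels 280–328 by 213–287, so its centre is at (304,250), matching the prediction, and it is aligned with the jaws. I'll grip the watch.

```bash
python3 -m jog '[[1,[-14,-17,50],0],[1,[-14,-17,100],0],[1,[-14,-17,130],0],[1,[-14,-17,149],0],[1,[-14,-17,149],0],[1,[-14,-17,149],0],[-1,[-14,-17,149],0],[-1,[-14,-17,149],0],[-1,[-14,-17,149],0],[-1,[-14,-17,149],0],[-1,[-14,-17,149],0],[-1,[-14,-17,110],0],[-1,[-14,-17,60],0],[-1,[-14,-17,0],0],[-1,[-14,-17,0],0],[-1,[-14,-17,0],0]]' 25
python3 -c "
from h import *
go(437,291,170,-1.755)"
```

```text
t: 23.78
eef_pos: [0.6705, 0.1106, 0.1759]
ee_rot: [3.14, 0.0, -1.901]
force: [-0.6, 0.3, -2.4]
width: 0.0436
gripper_force: 25.0
shift [-94.9 279.4   6.2] turn -0.146 rows>= 4.7 yaw now -1.901 pos [670.5 110.6 175.9]
```

```bash
python3 -m jog '[[-1,[-95,279,6],-0.146],[-1,[-95,279,6],-0.146],[-1,[-95,279,6],-0.146],[-1,[-95,279,6],-0.146],[-1,[-95,279,6],-0.146],[-1,[-95,279,6],-0.146],[-1,[-95,279,6],-0.146],[-1,[-95,279,60],-0.146],[-1,[-95,279,110],-0.146],[-1,[-95,279,138],-0.146],[-1,[-95,279,144],-0.146],[-1,[-95,279,144],-0.146],[-1,[-95,279,144],-0.146],[0.4,[-95,279,144],-0.146],[0.4,[-95,279,144],-0.146],[0.4,[-95,279,144],-0.146],[0.4,[-95,279,100],-0.146],[0.4,[-95,279,40],-0.146],[0.4,[-95,279,6],-0.146],[0.4,[-95,279,6],-0.146]]'
python3 - <<'E'
from h import *
f=optics.grab_frame("top");im=f["color"];hsv=cv2.cvtColor(im,cv2.COLOR_RGB2HSV)
c=big(((hsv[:,:,2]<45)*255).astype(np.uint8),(280,190,372,238));print("case",rect(f,c,.04),rect(f,c,.05))
go(545.6,-21.5,180,1.664-np.pi)
E
```

```text
t: 26.28
eef_pos: [0.4392, 0.2923, 0.1739]
ee_rot: [-3.138, 0.006, -1.754]
force: [0.1, -0.7, -0.6]
width: 0.0616
gripper_force: 0.0
case (array([545.5, -21.4]), array([ 62.9, 149.5]), 1.663) (array([543.7, -21.4]), array([ 62.2, 147.8]), 1.663)
shift [ 288.1 -162.7   -8.8] turn -0.277 rows>= 5.3 yaw now -1.755 pos [438.4 291.5 171.9]
```

```bash
python3 -m jog '[[1,[288,-163,-9],0],[1,[288,-163,-9],-0.277],[1,[288,-163,-9],-0.277],[1,[288,-163,-9],-0.277],[1,[288,-163,-9],-0.277],[1,[288,-163,-9],-0.277],[1,[288,-163,-9],-0.277],[1,[288,-163,-9],-0.277],[1,[288,-163,-9],-0.277],[1,[288,-163,-9],-0.277],[1,[288,-163,-9],-0.277]]'
python3 - <<'E'
from h import *
go(544.5,-21.5,38,-1.479)
f=optics.grab_frame("wrist");im=f["color"].copy();cc,s=np.cos(.092),np.sin(.092)
for x,y in((29,75),(29,-75),(-29,75),(-29,-75)):
    p=proj(f,(.5445+(cc*x-s*y)/1000,-.0215+(s*x+cc*y)/1000,.045));cv2.circle(im,tuple(int(v) for v in p),3,(255,0,0),1)
cv2.imwrite("pics/w8.png",im[:,:,::-1])
E
```

```text
t: 27.7
eef_pos: [0.5456, -0.0215, 0.1797]
ee_rot: [-3.141, 0.0, -1.477]
force: [-0.1, 1.4, 0.6]
width: 0.0875
gripper_force: 0.0
shift [-1.000e-01  1.100e+00  1.417e+02] turn 0.002 rows>= 2.3 yaw now -1.477 pos [545.6 -21.5 179.7]
```

View pics/w8.png

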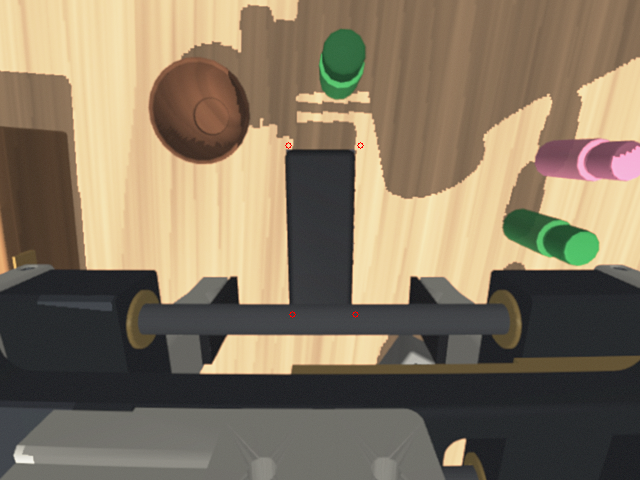

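The case's far end is at row 150, against a predicted 145, and its centre column is 321 against 324. So its centre is about 4 mm toward +y and 2 mm toward +x, and I'll correct by that and grip.

```bash
python3 -m jog '[[1,[-4,-1,50],0],[1,[-4,-1,100],0],[1,[-4,-1,125],0],[1,[-4,-1,142],0],[1,[-4,-1,142],0],[1,[-4,-1,142],0],[-1,[-4,-1,142],0],[-1,[-4,-1,142],0],[-1,[-4,-1,142],0],[-1,[-4,-1,142],0],[-1,[-4,-1,110],0],[-1,[-4,-1,60],0],[-1,[-4,-1,0],0],[-1,[-4,-1,0],0],[-1,[-4,-1,0],0]]' 25
python3 -c "
from h import *
go(529.5,318.3,175,-1.755)"
```

```text
t: 29.62
eef_pos: [0.5457, -0.018, 0.1793]
ee_rot: [3.141, 0.001, -1.478]
force: [-0.5, -0.1, -1.9]
width: 0.0578
gripper_force: 25.0
shift [-336.3  -15.     4.5] turn 0.277 rows>= 5.4 yaw now -1.478 pos [545.7 -18.  179.3]
```

```bash
python3 -m jog '[[-1,[-336,-15,4],0.277],[-1,[-336,-15,4],0.277],[-1,[-336,-15,4],0.277],[-1,[-336,-15,4],0.277],[-1,[-336,-15,4],0.277],[-1,[-336,-15,4],0.277],[-1,[-336,-15,4],0.277],[-1,[-336,-15,4],0.277],[-1,[-336,-15,4],0.277],[-1,[-336,-15,4],0.277]]'
python3 - <<'E'
from h import *
go(529.5,318.3,41,-1.755)
f=optics.grab_frame("wrist");im=f["color"]
cv2.imwrite("pics/w9.png",im[:,:,::-1])
E
```

```text
t: 30.88
eef_pos: [0.5302, 0.317, 0.1757]
ee_rot: [-3.142, 0.0, -1.756]
force: [0.0, -0.5, -0.9]
width: 0.0574
gripper_force: 25.0
shift [ -1.1   1.  134.7] turn -0.001 rows>= 2.2 yaw now -1.756 pos [530.2 317.  175.7]
```

View pics/w9.png

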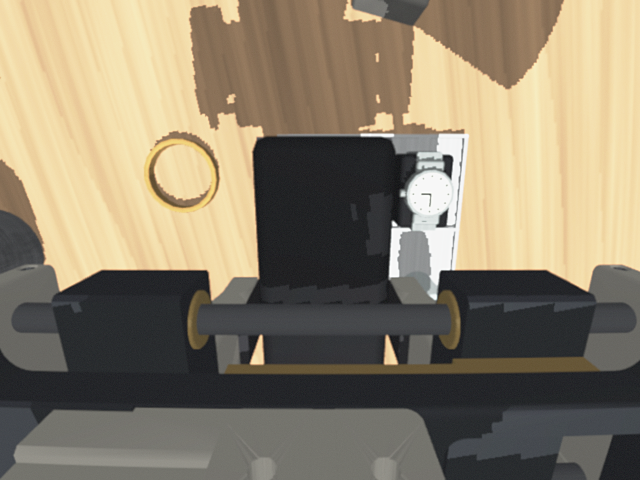

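The watch sits square in its small bay and the case is lined up over the long bay, so I'll lower it.

```bash
python3 -m jog '[[-1,[-1,1,50],0],[-1,[-1,1,100],0],[-1,[-1,1,125],0],[-1,[-1,1,134],0],[-1,[-1,1,134],0],[-1,[-1,1,134],0],[0.5,[-1,1,134],0],[0.5,[-1,1,134],0],[0.5,[-1,1,134],0],[0.5,[-1,1,100],0],[0.5,[-1,1,50],0],[0.5,[-1,1,-20],0],[0.5,[200,1,-60],0],[0.5,[200,1,-60],0],[0.5,[200,1,-60],0],[0.5,[200,1,-60],0],[0.5,[200,1,-60],0],[0.5,[200,1,-60],0]]'
python3 - <<'E'
from h import *
a=optics.grab_frame("top")["color"];b=optics.grab_frame("side")["color"]
A=cv2.resize(a[120:310,95:265],(510,570));
cv2.imwrite("pics/t2.png",a[:,:,::-1]);cv2.imwrite("pics/s2.png",b[:,:,::-1])
E
```

```text
t: 33.17
eef_pos: [0.4927, 0.1222, 0.2353]
ee_rot: [3.141, -0.0, -1.755]
force: [-0.1, -0.4, -0.5]
width: 0.0657
gripper_force: 0.0
```

View pics/t2.png

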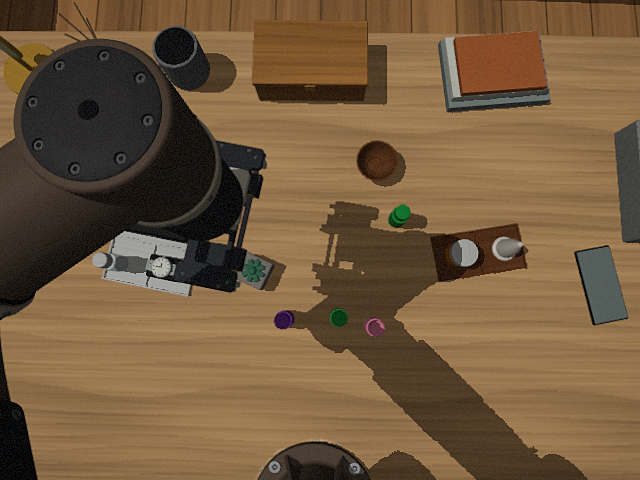

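View pics/s2.png

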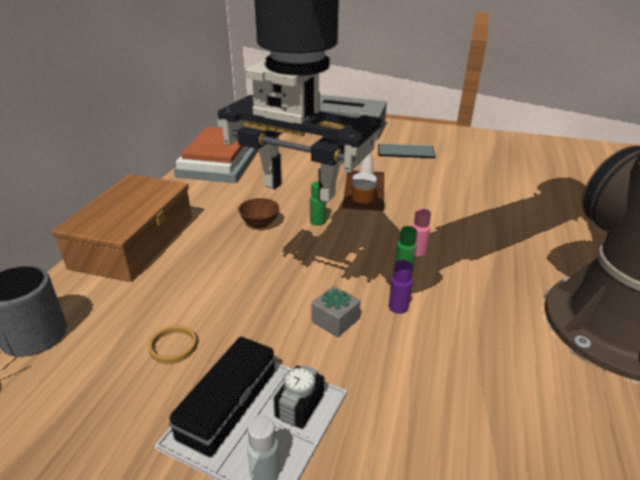

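The side view shows the case, watch and bottle upright in the aluminium tray, and the jar and cone in the walnut one. The bangle (173,344), bowl (259,213) and succulent (337,310) haven't moved. I'll clear the arm and run one numeric check.

```bash
python3 -m jog '[[0.5,[150,100,-20],0],[0.5,[150,100,-20],0],[0.5,[150,100,-20],0],[0.5,[150,100,-20],0],[0.5,[300,0,-20],0],[0.5,[300,0,-20],0],[0.5,[300,0,-20],0],[0.5,[300,0,-20],0],[0.5,[300,0,-20],0],[0.5,[300,0,-20],0]]'
python3 - <<'E'
from h import *
f=optics.grab_frame("top");im=f["color"];hsv=cv2.cvtColor(im,cv2.COLOR_RGB2HSV);g=hsv[:,:,2];s=hsv[:,:,1]
def loc(p,c,a): d=np.array(p)-c;return np.round([np.cos(a)*d[0]+np.sin(a)*d[1],-np.sin(a)*d[0]+np.cos(a)*d[1]],1)
A=((486.5,326.3),-.184);W=((480.1,-320),.169)
r=rect(f,big(((g<50)*255).astype(np.uint8),(100,180,225,255)),.043);print("case",r,loc(r[0],*A))
for n,b,z,T in(("jar",(445,235,480,270),.053,W),("roll",(88,245,117,275),.089,A),("watch",(145,252,176,282),.055,A),("cone",(485,230,523,264),.03,W)):
    c=big(((s<70)&(g>80)).astype(np.uint8)*255,b);(u,v),rr=cv2.minEnclosingCircle(c);print(n,(round(u),round(v)),round(rr,1),loc(ray(f,(u,v),z)[:2]*1000,*T))
E
```

```text
t: 34.52
eef_pos: [0.4377, -0.1723, 0.2555]
ee_rot: [3.141, 0.0, -1.753]
force: [0.5, 0.2, -0.2]
width: 0.0655
gripper_force: 0.0
case (array([537.4, 364.7]), array([54. , 58.4]), 2.956) [43.  47.1]
jar (474, 242) 1.5 [18.4 20. ]
roll (108, 260) 16.5 [-46.3  43.7]
watch (146, 276) 4.6 [-63.5 -18.7]
cone (506, 233) 2.2 [ 26.7 -52.7]
```

```bash
python3 -m jog '[[0.5,[-168,-184,0],0],[0.5,[-168,-184,0],0],[0.5,[-168,-184,0],0],[0.5,[-168,-184,0],0],[0.5,[-168,-184,0],0],[0.5,[-168,-184,0],0],[0.5,[-168,-184,0],0],[0.5,[-168,-184,0],0]]'
python3 - <<'E'
from h import *
f=optics.grab_frame("top");im=f["color"];hsv=cv2.cvtColor(im,cv2.COLOR_RGB2HSV);g=hsv[:,:,2];s=hsv[:,:,1]
def loc(p,c,a): d=np.array(p)-c;return np.round([np.cos(a)*d[0]+np.sin(a)*d[1],-np.sin(a)*d[0]+np.cos(a)*d[1]],1)
A=((486.5,326.3),-.184);W=((480.1,-320),.169)
r=rect(f,big(((g<50)*255).astype(np.uint8),(100,180,225,250)),.043);print("case",r,loc(r[0],*A))
for n,b,z,T in(("jar",(445,235,482,272),.053,W),("roll",(88,245,114,275),.089,A),("watch",(147,255,176,280),.055,A),("cone",(485,230,523,264),.012,W)):
    c=big(((s<70)&(g>70)).astype(np.uint8)*255,b);(u,v),rr=cv2.minEnclosingCircle(c);print(n,(round(u),round(v)),round(rr,1),loc(ray(f,(u,v),z)[:2]*1000,*T))
E
```

```text
t: 35.58
eef_pos: [0.6486, -0.0423, 0.2565]
ee_rot: [-3.14, 0.001, -1.755]
force: [-0.8, -0.6, 0.6]
width: 0.0657
gripper_force: 0.0
case (array([542.3, 291.5]), array([136.2, 180.4]), 1.584) [ 61.2 -24. ]
jar (464, 252) 14.2 [ 0.9 42.9]
roll (98, 272) 0.7 [-73.   56.7]Traceback (most recent call last):
  File "<stdin>", line 7, in <module>
  File "h.py", line 22, in big
    return max(c,key=cv2.contourArea)
ValueError: max() iterable argument is empty
```

```bash
python3 -m jog '[[0.5,[486,112,0],0],[0.5,[486,112,0],0],[0.5,[486,112,0],0],[0.5,[486,112,0],0],[0.5,[486,112,0],0],[0.5,[486,112,0],0],[0.5,[486,112,0],0],[0.5,[486,112,0],0],[0.5,[486,112,0],0],[0.5,[486,112,0],0],[0.5,[486,112,0],0],[0.5,[486,112,0],0]]'
python3 - <<'E'
from h import *
f=optics.grab_frame("top");im=f["color"];hsv=cv2.cvtColor(im,cv2.COLOR_RGB2HSV);g=hsv[:,:,2];s=hsv[:,:,1]
def loc(p,c,a): d=np.array(p)-c;return np.round([np.cos(a)*d[0]+np.sin(a)*d[1],-np.sin(a)*d[0]+np.cos(a)*d[1]],1)
A=((486.5,326.3),-.184)
for t in(35,45,55):
  r=rect(f,big(((g<t)*255).astype(np.uint8),(100,180,225,245)),.043);print("case",r,loc(r[0],*A))
for n,b in(("roll",(88,245,118,280)),("watch",(145,250,180,285))):
  for t in (120,140,160,180):
    k,_=cv2.findContours((((s<70)&(g>t))*255).astype(np.uint8)[b[1]:b[3],b[0]:b[2]],0,2)
    print(n,t,[tuple(np.round(cv2.minEnclosingCircle(q)[0]+np.array(b[:2])).astype(int))+(round(cv2.minEnclosingCircle(q)[1],1),) for q in k if cv2.contourArea(q)>30])
print(im[200:240:8,110:220:8].mean(2).astype(int))
E
```

```text
t: 37.12
eef_pos: [0.4509, -0.4983, 0.256]
ee_rot: [-3.141, -0.0, -1.753]
force: [-0.7, 0.7, -0.4]
width: 0.0657
gripper_force: 0.0
case (array([527.5, 312.1]), array([ 58.4, 161.2]), 1.385) [42.9 -6.5]
case (array([527.5, 312.1]), array([ 58.5, 162.2]), 1.385) [42.9 -6.5]
case (array([529.4, 310.8]), array([ 68.3, 165.6]), 1.429) [45.  -7.4]
roll 120 [(np.int64(109), np.int64(276), 8.4), (np.int64(98), np.int64(260), 7.1)]
roll 140 []
roll 160 []
roll 180 []
watch 120 [(np.int64(164), np.int64(282), 15.6), (np.int64(160), np.int64(267), 9.6), (np.int64(168), np.int64(254), 11.9), (np.int64(149), np.int64(254), 5.4)]
watch 140 [(np.int64(160), np.int64(267), 8.8)]
watch 160 []
watch 180 []
[[ 85  88  63 139 118 123  80  89  88  86  90  89  87  90]
 [101  20   2  20  17  11  19  54 143 119 129  92  91  95]
 [ 93  17  11  21  25  25   7  18  20  17   8  64 116  83]
 [ 88  22  26  18  16  21  24  12   4  15   0  56  44  97]
 [ 93 133 135   0   5  18  16  24  23  18   8  63  42  91]]
```

Run:
```python
from h import *
from station import order
f=optics.grab_frame("top")
def loc(p,c,a): d=np.array(p)-c;return np.round([np.cos(a)*d[0]+np.sin(a)*d[1],-np.sin(a)*d[0]+np.cos(a)*d[1]],1)
A=((486.5,326.3),-.184)
r=loc(ray(f,(98,260),.091)[:2]*1000,*A);w=loc(ray(f,(160,267),.055)[:2]*1000,*A);print(r,w)
if abs(r[0]+41.5)<22 and abs(r[1]-43.5)<22 and abs(w[0]+41.5)<16 and abs(w[1]+43.5)<16: print(order.job_done())
```

```text
[-50.8  60.7] [-41.  -40.4]
the job is handed in; nothing more can be done
None
```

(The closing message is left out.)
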